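# Clear the wafer carrier off the spin coater and hold its sprung lid open

### The job

Lift the white wafer carrier by its black handle off the closed lid of the spin coater and set it down upright, all of its foot on the blue mat, without dropping it; keep the lid shut until the carrier is standing there and let go. Then raise the coater's sprung lid by its red bar to 45 degrees from closed and finish while still holding it steadily open at that angle (it falls shut if let go). Leave the bottle, the dish and the tweezers where they are.

Things in the scene. Friction and masses are not known exactly. Their poses are not given: they have to be found in the camera images.
- coater: Benchtop spin coater bolted down: white open-topped box 230 (x) by 260 (y) by 95 mm high, gold wafer on a black chuck inside, grey front panel with a dark display and three buttons on its -x side. Origin: centre of its underside on the bench; x from the front panel to the hinge side, y along the hinge, z up. It stands left or right of the middle, turned up to 15 degrees.
- lid (a joint): Angle of the coater's lid in rad: 0 closed (level), growing as the front edge rises; stop at 1.4; 45 degrees is 0.785. The lid is a white frame 230 by 260 by 8 mm round a clear window, 0.35 kg, its top 103.5 mm above the bench when closed. It is hinged along the coater's far (+x) rim. Weight and a spring close it from any angle; holding it at the red bar takes about 3 to 5 N.
- lid_bar (a point): Centre of the red round bar on the lid: 12 mm thick, 110 mm between the axes of its two 12 mm thick posts, along the coater's y. Its axis is 45 mm above the lid's top face and 28 mm in from the lid's front (-x) edge, so 202 mm before and 53 mm above the hinge axis when closed. It moves with the lid.
- lid_hinge (a point): Point on the lid's hinge axis, middle of the coater's far (+x) rim, 95.5 mm above the bench. The axis runs along the coater's y.
- carrier: White wafer carrier, loose, about 0.2 to 0.4 kg: low open cradle with foot 85 (x) by 75 (y) mm and four upright gold discs (tops 59 mm above the foot), with two flat posts up to a handle. Starts standing on the closed lid behind the red bar. Origin: centre of its underside, z up.
- carrier_grip (a point): Middle of the carrier's black handle: a round bar 12 mm thick along the carrier's y, 63 mm clear between the posts, its axis 115 mm above the carrier's underside.
- mat: Blue square mat fixed to the bench, 200 by 200 by 4 mm. Origin: centre of its underside; z up. On the other side of the middle from the coater.
- bottle: Bystander: amber bottle, 60 mm across, 130 mm high, loose. Origin: centre of its underside.
- dish: Bystander: white round dish with a gold wafer on top, 90 mm across, 14 mm high, loose. Origin: centre of its underside.
- tweezers: Bystander: steel tweezers lying flat beyond the coater, about 120 mm long, 6 mm high, loose. Origin: middle of the underside.
Mind the look-alikes: they are no part of the job. Leave any purple look-alike of the carrier alone.

How it is judged:
On the way, in this order (a step that is already met when the one before it is completed fails the run):
1. the carrier, held by its handle, is lifted clear of the closed lid (height (world z) of carrier above 0.1235 m and distance between the grasp point and carrier_grip below 0.045 m and contact force between carrier and the fingers above 0.3 N and value of joint lid below 0.08 rad), for 0.1 s.
2. the carrier stands upright on the mat, let go, with the lid shut (x of carrier in the frame of mat between -0.06 and 0.06 m and y of carrier in the frame of mat between -0.06 and 0.06 m and height (world z) of carrier below 0.012 m and angle between carrier's own z axis and vertical below 0.1 rad and contact force between carrier and mat above 0.5 N and contact force between carrier and the arm below 0.05 N and contact force between carrier and the fingers below 0.05 N and linear speed of carrier below 0.03 m/s and value of joint lid below 0.08 rad), for 0.2 s.
At the end, for the whole second after the job is handed in: The fingers hold the lid at its red bar (within 70 mm of its middle), steady at 0.68 to 0.89 rad (45 degrees within 6); the carrier stands upright, still and let go on the mat, its centre within 60 mm of the mat's along each side; nothing else touches the coater (value of joint lid between 0.68 and 0.89 rad and velocity of joint lid between -0.1 and 0.1 rad/s and distance between the grasp point and lid_bar below 0.07 m and contact force between coater and the fingers above 0.5 N and x of carrier in the frame of mat between -0.06 and 0.06 m and y of carrier in the frame of mat between -0.06 and 0.06 m and height (world z) of carrier below 0.012 m and angle between carrier's own z axis and vertical below 0.1 rad and contact force between carrier and mat above 0.5 N and contact force between carrier and the arm below 0.05 N and contact force between carrier and the fingers below 0.05 N and linear speed of carrier below 0.03 m/s and contact force between coater and bottle below 0.05 N and contact force between coater and dish below 0.05 N and contact force between coater and tweezers below 0.05 N and contact force between coater and carrier below 0.05 N); the arm keeps its last pose, push and grip.
It fails at once if the bottle, dish or tweezers shifted more than 20 mm or tipped over (distance of any of bottle, dish, tweezers from where it was at the start of the episode above 0.02 m or angle between any of bottle, dish, tweezers's own z axis and vertical above 0.4 rad).
It fails at once if the lid is opened before the carrier is off the coater (value of joint lid above 0.08 rad and height (world z) of carrier above 0.03 m).
It fails at once if the carrier is dropped from more than about 20 mm above the mat or bench (contact force between carrier and anything else below 0.02 N and distance of carrier from where it was at the start of the episode above 0.03 m and height (world z) of carrier above 0.025 m).
It fails at once if the carrier is tipped over (angle between carrier's own z axis and vertical above 0.7 rad).
It also fails if it takes over 53 s, if anything falls off the work surface, if the arm or the gripper's body presses on something with over 40 N, if the wrist force passes 120 N, or if a joint passes its speed limit or range.

### The arm

A 6-joint arm with a two-finger parallel gripper is mounted at the origin on the work surface. World frame = base frame: x ahead of the robot, y to its left, z up, the work surface at z = 0. Lengths are in m, angles in rad, forces in N, time in s.
With the tool pointing down it reaches from about 0.425 to 0.95 m from the base axis. Payload 3.5 kg.
Tool frame: the origin (TCP) lies at the very end of the fingers, on their centre line; the grasp point (between the pads) lies 19 mm behind it (ctrl.grip_point_offset is the distance from the TCP to the grasp point, in m); z points along the fingers, y is the line along which they close (so a half turn about z gives the same grasp; the last joint's range is limited). The gripper opens to 85 mm and grips with 20 to 120 N. Pads are 22 mm wide; open, the fingers measure 114 mm over their backs; the gripper's body (76 mm by 85 mm) begins 54 mm behind the grasp point. The pads swing forward as they close: fully open they stand 13 mm farther back than shut.
Start: joints at [-1.357, 0.286, 1.577, -0, 1.279, -0.15], TCP at [0.24, -0.631, 0.231] pointing down, gripper open.
Joint ranges: [-2.77, 2.77], [-0.9, 2.22], [0.21, 2.48], [-1.53, 4.67], [0.24, 2.81], [-2.84, 2.84]. Speed limits (rad/s): [2.79, 2.79, 3.14, 3.14, 3.14, 3.14].

### API

Orientations are given as a unit quaternion [x, y, z, w].
In Python, from plant import ctrl gives the robot as it stands. The module is installed in compiled form; this text tells all that it offers.
- The arm moves only by the shell command python3 -m pendant 'ROWS' [OPENING] [FORCE]. ROWS is JSON, a list of rows, each an object of numbers: "dx", "dy", "dz": the shift along the tool's x, y, z in cm; "twist": the turn about the tool's z in degrees. A call has 1 to 10 rows; each row is the pose to reach, as a shift and turn from the pose commanded when the call began, along the tool's axes at that moment; what a row does not reach only later rows make up. A row lasts 1/8 s, in which the tool goes at most 62.5 mm and 10.7 degrees, less where a joint would pass 70% of its speed; a pose out of reach is approached as far as the arm can. A call with a gripper value outside its range is refused whole. OPENING is the opening in per cent of the stroke, from 0 (shut) to 100 (fully open), set as the call begins (- or left out, the last holds). The fingers move at their own pace and stop on an object; FORCE is the grip in N (left out, the last holds). Time passes only in rows, so rows that repeat a pose let the fingers close. It gives the time, the measured TCP pose, the force, the opening and the grip force at its end, in the units of the state.
- ctrl.get_state(): the state, without advancing time (a new reading comes with each control period).
- ctrl.read_camera(name): name is "scene" or "top"; returns a dict with "img" (480x640x3 uint8, red, green, blue), "depth" (480x640 float32, m along the optical axis (not along the pixel's ray), 0 where there is no reading), "camera_matrix" (3x3 intrinsics, pixels), "distortion" ([k1, k2, p1, p2, k3] as OpenCV has them; the pictures are not rectified), "xyz" and "rotation" of the camera in the world. Camera axes: x right, y up, looking along -z (the intrinsics and any distortion apply to the point x, -y, -z); pixel columns grow to the right and rows downward; lengths in m; the calibration is good to about 2 mm. A picture is of the moment at which its call begins.
- ctrl.sign_off(): hands the job in; it is judged then, once.
The state is a dict: "time": time; "qpos": joint angles; "dq": joint speeds; "joint_efforts": joint torques, N m; "eef_pos": TCP position; "tcp_rot": TCP orientation; "contact_force": force on the tool from outside, world axes, zero at the start; "wrist_torque": the same for the moment, N m; "opening": opening from 0.0 (shut) to 1.0 (fully open); "finger_force": force on a finger pad.
Only numpy, scipy, OpenCV 4.12 (cv2) and the standard library are available. Lean on these libraries where they do the work, as an engineer would, in place of code of your own. Each camera call takes 0.05 s, during which the arm holds its last target. There are 200 camera calls.

## Working session

There is one attempt and no reset: what is moved stays moved. The work goes in short steps, Python scripts to look and compute and a shell command to move; the robot and the scene stay as the last step left them, time stands still between calls to the robot, and variables do not carry over. Pictures are saved under pics/ and viewed, at most 10 in all, crops included, and the job is handed in when it is done.

```bash
mkdir -p pics; cat > h.py <<'E'
import numpy as np, cv2, pickle
from plant import ctrl
from scipy.spatial.transform import Rotation as R
def shot(cam,name):
    c=ctrl.read_camera(cam); pickle.dump(c,open(f'pics/{name}.pkl','wb'))
    cv2.imwrite(f'pics/{name}.png',c['img'][:,:,::-1]); return c
def load(name): return pickle.load(open(f'pics/{name}.pkl','rb'))
def rot(c):
    r=np.array(c['rotation'],float)
    return r if r.shape==(3,3) else R.from_quat(r).as_matrix()
def cloud(c,uv,depth=None):
    uv=np.array(uv,float).reshape(-1,2)
    n=cv2.undistortPoints(uv[:,None],np.array(c['camera_matrix'],float),np.array(c['distortion'],float))[:,0]
    d=c['depth'][uv[:,1].astype(int),uv[:,0].astype(int)] if depth is None else depth
    p=np.c_[n[:,0]*d,-n[:,1]*d,-d*np.ones(len(n))]
    return p@rot(c).T+np.array(c['xyz'])
def atz(c,uv,z):
    a=cloud(c,uv,1.0)-np.array(c['xyz']); o=np.array(c['xyz'])
    return o+a*((z-o[2])/a[:,2])[:,None]
E
python3 - <<'E'
from h import *
for n in('scene','top'):
    c=shot(n,n+'0');print(n,c['xyz'],rot(c).round(3).tolist(),c['camera_matrix'],c['distortion'])
print(ctrl.get_state(),ctrl.grip_point_offset)
E
```

```text
scene [ 1.27161764 -0.68018674  1.02264857] [[0.683, -0.489, 0.542], [0.73, 0.448, -0.516], [0.01, 0.748, 0.663]] [[571.53839561   0.         312.12863383]
 [  0.         571.53839561 230.92956132]
 [  0.           0.           1.        ]] [0.04549355 0.         0.         0.         0.        ]
top [3.80740657e-01 8.39394421e-04 1.43814032e+00] [[-0.0, 0.988, -0.154], [-1.0, 0.0, 0.004], [0.004, 0.154, 0.988]] [[490.64596953   0.         319.86157223]
 [  0.         490.64596953 235.93147669]
 [  0.           0.           1.        ]] [-0.13969556  0.          0.          0.          0.        ]
{'time': 0.1, 'qpos': array([-1.35699674e+00,  2.87108347e-01,  1.57806122e+00, -1.58153419e-06,
        1.27861025e+00, -1.49977544e-01]), 'dq': array([ 0.00147233, -0.00132893, -0.00495829, -0.00025114, -0.00077875,
       -0.00035295]), 'joint_efforts': array([ 5.69152835e-04, -4.07296050e+01, -2.93699706e+01, -1.50189735e-04,
        3.41773281e-03,  4.99080031e-06]), 'eef_pos': array([ 0.2400803 , -0.63020992,  0.23004808]), 'tcp_rot': array([ 9.83503200e-01,  1.80887424e-01, -3.56479362e-05, -1.09299866e-03]), 'contact_force': array([-0.37616984, -0.95881679, -0.2083256 ]), 'wrist_torque': array([-0.01566387, -0.03223535,  0.02348874]), 'finger_force': 0.0, 'opening': 0.999321481690228} 0.0187
```

View pics/top0.png

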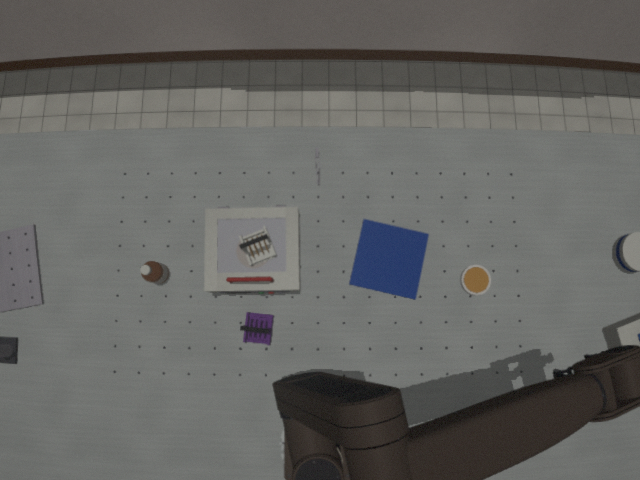

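View pics/scene0.png

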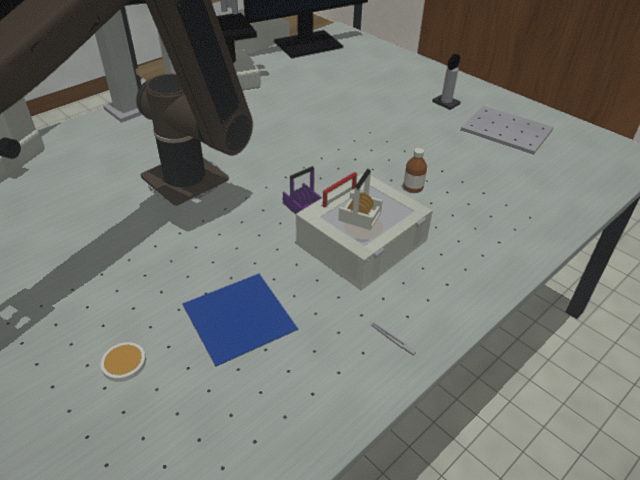

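Top view: coater (205–300, 207–292), red bar (227–273, 280), mat centre (389, 259), bottle (153, 271), dish (476, 280), tweezers (318, 168). There are two carrier candidates: the white one with a black handle on the lid at (257, 245), and a purple one on the bench at (258, 328). The white one on the lid fits the description. I'll confirm in an enlarged crop.

```bash
python3 - <<'E'
from h import *
a=load('top0')['img'][200:350,195:305,::-1]; b=load('scene0')['img'][150:290,280:440,::-1]
A=cv2.resize(a,None,fx=4,fy=4,interpolation=cv2.INTER_CUBIC);B=cv2.resize(b,(355,311),interpolation=cv2.INTER_CUBIC)
o=np.zeros((600,800,3),np.uint8);o[:,:440]=A;o[:311,445:]=B
cv2.imwrite('pics/crop1.png',np.clip(o*1.4,0,255).astype(np.uint8))
c=load('top0')
# clouds
v,u=np.mgrid[200:350,195:305];uv=np.c_[u.ravel(),v.ravel()];P=cloud(c,uv);rgb=c['img'][v,u].reshape(-1,3).astype(int)
z=P[:,2]
dark=(rgb.max(1)<60)&(z>.17)
print('handle',dark.sum(),P[dark].mean(0) if dark.any() else 0, np.percentile(z,[1,50,90,99,100]))
red=(rgb[:,0]>1.8*rgb[:,1])&(rgb[:,0]>80)&(z>.11)
def line(p):
    m=p.mean(0);w=np.linalg.svd(p[:,:2]-m[:2])[2][0];t=(p[:,:2]-m[:2])@w
    return m.round(4),np.degrees(np.arctan(w[1]/w[0])),t.min(),t.max(),p[:,2].min(),p[:,2].max()
print('red',red.sum(),line(P[red]))
if dark.sum()>2:print('h',line(P[dark]))
print('mat',atz(c,[[365,220],[428,234],[416,299],[350,285]],.004).round(4).tolist())
print('coater top corners',atz(c,[[205,208],[299,207],[300,291],[204,291]],.1035).round(4).tolist())
s=load('scene0');v,u=np.mgrid[150:290,280:440];uv=np.c_[u.ravel(),v.ravel()];P=cloud(s,uv);rgb=s['img'][v,u].reshape(-1,3).astype(int);z=P[:,2]
red=(rgb[:,0]>1.8*rgb[:,1])&(rgb[:,0]>80)&(z>.11)&(rgb[:,2]<.6*rgb[:,0]);print('s red',red.sum(),line(P[red]))
dark=(rgb.max(1)<60)&(z>.2);print('s h',dark.sum(),line(P[dark]) if dark.sum()>2 else 0)
E
```

```text
handle 93 [0.5551345  0.16076135 0.23663439] [-0.00602243  0.05131663  0.10701436  0.22115046  1.43814032]
red 135 (array([0.4668, 0.1818, 0.1531]), np.float64(-89.49122364923001), np.float64(-0.057423800720624384), np.float64(0.05864144125539267), np.float64(0.1452783073568642), np.float64(0.16032493748242382))
h (array([0.5551, 0.1608, 0.2366]), np.float64(64.7042521901308), np.float64(-0.21910459935204), np.float64(0.028128253147985945), np.float64(0.21754149473520146), np.float64(1.4381403229344973))
mat [[0.6526, -0.1401, 0.004], [0.6105, -0.3283, 0.004], [0.4179, -0.2868, 0.004], [0.4596, -0.0935, 0.004]]
coater top corners [[0.6681, 0.3162, 0.1035], [0.6704, 0.0528, 0.1035], [0.438, 0.0487, 0.1035], [0.4369, 0.3111, 0.1035]]
s red 189 (array([0.4754, 0.171 , 0.1487]), np.float64(-53.43795747930099), np.float64(-0.05810654472949538), np.float64(1.1579691977197026), np.float64(0.11013408684206927), np.float64(1.0226485688277864))
s h 81 (array([0.5625, 0.1562, 0.2228]), np.float64(-68.98427861591341), np.float64(-0.03837841495429739), np.float64(0.03401279307013845), np.float64(0.21425524555877673), np.float64(0.2278879256939068))
```

View pics/crop1.png

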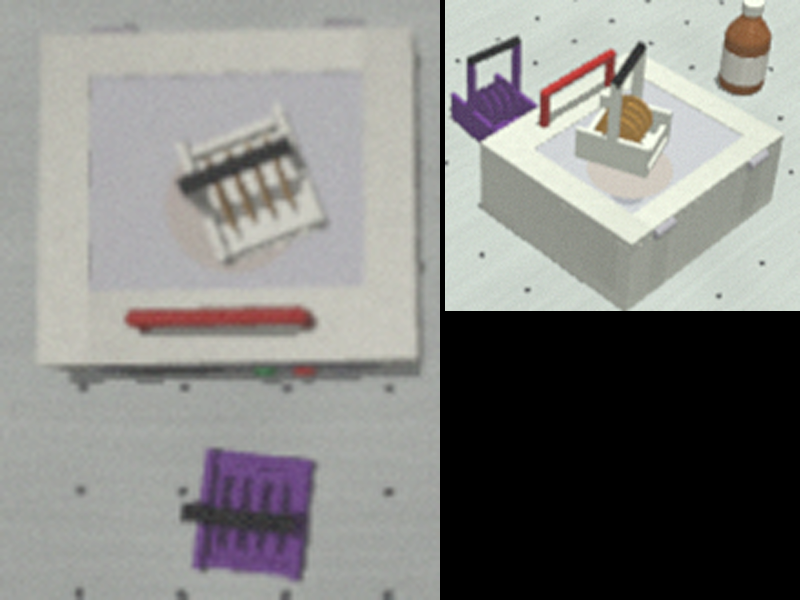

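Confirmed: the white carrier on the lid has its handle ends at top pixels (240, 246.8) and (269.3, 236.3), and the purple one stands on the bench. Now I'll work out the grasp numbers.

```bash
cat >> h.py <<'E'
def go(p,yaw_y=None):
    """cm/deg from the current pose to TCP position p, closing line at yaw_y deg"""
    s=ctrl.get_state(); M=R.from_quat(s['tcp_rot']).as_matrix()
    d=M.T@(np.array(p)-s['eef_pos'])*100
    y=np.degrees(np.arctan2(M[1,1],M[0,1])); t=None if yaw_y is None else -((yaw_y-y+180)%360-180)
    print('rows',d.round(2),'twist',t,'yaw_y',round(y,2),'t',s['time'])
E
python3 - <<'E'
from h import *
c=load('top0');s=load('scene0')
for n,cc,uv in(('top',c,[[240,246.75],[269.25,236.25]]),('scene',s,[[357.5,187],[369.2,171.2]])):
    p=atz(cc,uv,.2185);d=p[1]-p[0];print(n,p.round(4).tolist(),p.mean(0),np.linalg.norm(d),np.degrees(np.arctan2(d[1],d[0])))
p=atz(c,[[227,279.7],[273,279.7]],.1485);print('bar',p,p.mean(0))
# dark handle in depth
for cc,(v0,v1,u0,u1) in((c,(225,260,230,280)),(s,(160,200,340,385))):
    v,u=np.mgrid[v0:v1,u0:u1];P=cloud(cc,np.c_[u.ravel(),v.ravel()]);g=cc['img'][v,u].reshape(-1,3).max(1)
    k=(g<75)&(P[:,2]>.20)&(P[:,2]<.24);q=P[k];uvk=np.c_[u.ravel(),v.ravel()][k];m=atz(cc,uvk,.2195)
    w=np.linalg.svd(m[:,:2]-m[:,:2].mean(0))[2][0];t=(m[:,:2]-m[:,:2].mean(0))@w
    print(k.sum(),q.mean(0),'ray',m.mean(0),np.degrees(np.arctan(w[1]/w[0])),m[:,:2].mean(0)+w*(t.min()+t.max())/2,t.max()-t.min())
go([.555,.158,.36],19.7)
E
```

```text
top [[0.5435, 0.1962, 0.2185], [0.5703, 0.1228, 0.2185]] [0.55688654 0.15949698 0.2185    ] 0.0781293548391534 -69.98495667927598
scene [[0.5729, 0.1286, 0.2185], [0.5486, 0.195, 0.2185]] [0.56077145 0.16179721 0.2185    ] 0.07072290724655035 110.11618487541033
bar [[0.46512504 0.24001939 0.1485    ]
 [0.46554005 0.11827309 0.1485    ]] [0.46533254 0.17914624 0.1485    ]
121 [0.55729532 0.16279013 0.22265487] ray [0.55775563 0.16321971 0.2195    ] -68.15737953073811 [0.55806389 0.16245066] 0.07372807310963296
94 [0.56259225 0.15586653 0.22255472] ray [0.55987089 0.15907954 0.2195    ] -68.0466451316746 [0.55980216 0.15925004] 0.08442937816833372
rows [ 57.48 -62.49 -12.84] twist -88.8570592933724 yaw_y -69.16 t 0.1
```

```bash
python3 -m pendant '[{"dx":2,"dy":-1,"dz":-5},{"dx":7,"dy":-4,"dz":-9,"twist":-8},{"dx":12,"dy":-7,"dz":-12,"twist":-18},{"dx":18,"dy":-11,"dz":-13,"twist":-28},{"dx":23.5,"dy":-14.5,"dz":-13,"twist":-38},{"dx":28.5,"dy":-18,"dz":-13,"twist":-48},{"dx":33.5,"dy":-21.5,"dz":-13,"twist":-58},{"dx":38,"dy":-25,"dz":-13,"twist":-68},{"dx":40,"dy":-27,"dz":-13,"twist":-78},{"dx":40,"dy":-27,"dz":-13,"twist":-88}]' 100 40; python3 -c "
from h import *
go([.558,.16,.36],20.5)"
```

```text
rows [ 57.83 -62.57 -12.84] twist -89.65705929337241 yaw_y -69.16 t 0.1$[0]: bad value
```

```bash
python3 -m pendant '[{"dx":2,"dy":-1,"dz":-5,"twist":0},{"dx":7,"dy":-4,"dz":-9,"twist":-8},{"dx":12,"dy":-7,"dz":-12,"twist":-18},{"dx":18,"dy":-11,"dz":-13,"twist":-28},{"dx":23.5,"dy":-14.5,"dz":-13,"twist":-38},{"dx":28.5,"dy":-18,"dz":-13,"twist":-48},{"dx":33.5,"dy":-21.5,"dz":-13,"twist":-58},{"dx":38,"dy":-25,"dz":-13,"twist":-68},{"dx":40,"dy":-27,"dz":-13,"twist":-78},{"dx":40,"dy":-27,"dz":-13,"twist":-88}]' 100 40; python3 -c "
from h import *
go([.558,.16,.36],20.5)"
```

```text
time: 1.35
eef_pos: [0.519, -0.233, 0.3608]
tcp_rot: [0.577, 0.816, 0.0, -0.001]
contact_force: [-0.1, -0.1, -0.5]
opening: 0.999
finger_force: 0.0
rows [35.76 16.77  0.12] twist -1.0471323593305044 yaw_y 19.45 t 1.35
```

```bash
python3 -m pendant '[{"dx":5,"dy":2.5,"dz":0,"twist":-1},{"dx":10.5,"dy":5,"dz":0,"twist":-1},{"dx":16,"dy":7.5,"dz":0,"twist":-1},{"dx":21.5,"dy":10,"dz":0,"twist":-1},{"dx":27,"dy":12.6,"dz":0,"twist":-1},{"dx":32,"dy":15,"dz":0,"twist":-1},{"dx":35.8,"dy":16.8,"dz":0,"twist":-1},{"dx":35.8,"dy":16.8,"dz":3,"twist":-1},{"dx":35.8,"dy":16.8,"dz":6,"twist":-1},{"dx":35.8,"dy":16.8,"dz":6,"twist":-1}]'; python3 -c "
from h import *
go([.558,.16,.1995],20.5)
shot('scene','s1')
c=shot('scene','s1');i=c['img'][110:230,270:430,::-1];cv2.imwrite('pics/s1c.png',cv2.resize(i,(800,600),interpolation=cv2.INTER_CUBIC))"
```

```text
time: 2.6
eef_pos: [0.5595, 0.1569, 0.2975]
tcp_rot: [0.575, 0.818, -0.002, -0.003]
contact_force: [-0.1, -0.4, -0.5]
opening: 1.0
finger_force: 0.0
rows [0.32 0.03 9.8 ] twist -0.6390221235683384 yaw_y 19.86 t 2.6
```

View pics/s1c.png

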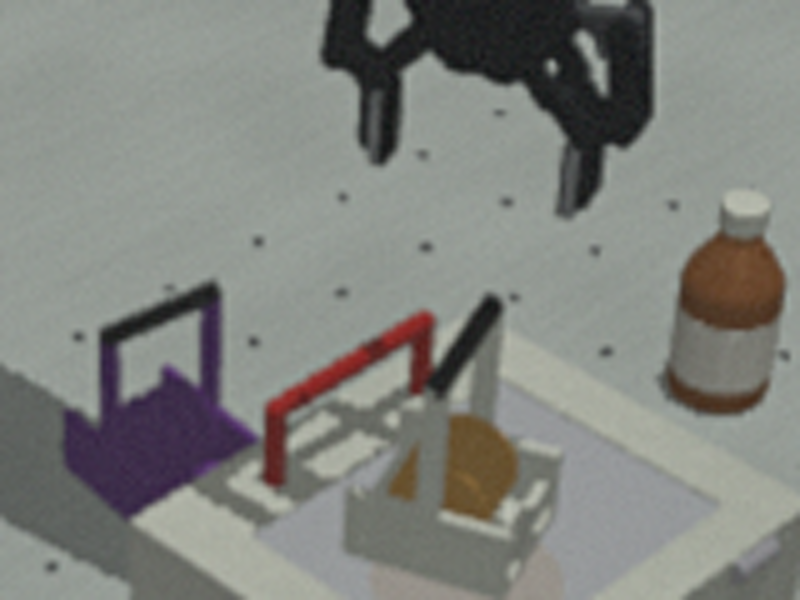

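The fingers at crop (378, 155) and (570, 210) straddle the white carrier's handle at (465, 345). Descending and gripping.

```bash
python3 -m pendant '[{"dx":0.3,"dy":0,"dz":3,"twist":-0.6},{"dx":0.3,"dy":0,"dz":6,"twist":-0.6},{"dx":0.3,"dy":0,"dz":8.5,"twist":-0.6},{"dx":0.3,"dy":0,"dz":9.8,"twist":-0.6},{"dx":0.3,"dy":0,"dz":9.8,"twist":-0.6},{"dx":0.3,"dy":0,"dz":9.8,"twist":-0.6}]'; python3 -m pendant '[{"dx":0,"dy":0,"dz":0,"twist":0},{"dx":0,"dy":0,"dz":0,"twist":0},{"dx":0,"dy":0,"dz":0,"twist":0},{"dx":0,"dy":0,"dz":0,"twist":0},{"dx":0,"dy":0,"dz":0,"twist":0},{"dx":0,"dy":0,"dz":0,"twist":0},{"dx":0,"dy":0,"dz":0,"twist":0},{"dx":0,"dy":0,"dz":0,"twist":0}]' 0 60
```

```text
time: 3.45
eef_pos: [0.5613, 0.1598, 0.2052]
tcp_rot: [0.57, 0.821, 0.001, 0.001]
contact_force: [0.4, 0.3, -0.0]
opening: 0.996
finger_force: 0.0
time: 4.45
eef_pos: [0.5602, 0.1598, 0.2034]
tcp_rot: [0.57, 0.821, -0.0, -0.0]
contact_force: [-1.0, -0.1, 0.9]
opening: 0.116
finger_force: 58.5
```

```bash
python3 -m pendant '[{"dx":0,"dy":0,"dz":-1,"twist":0},{"dx":0,"dy":0,"dz":-2.5,"twist":0},{"dx":0,"dy":0,"dz":-4,"twist":0},{"dx":0,"dy":0,"dz":-5.5,"twist":0},{"dx":0,"dy":0,"dz":-6,"twist":0},{"dx":0,"dy":0,"dz":-6,"twist":0},{"dx":0,"dy":0,"dz":-6,"twist":0}]'; python3 -c "
from h import *
go([.535,-.212,.27])
c=shot('scene','s2');i=c['img'][110:230,270:430,::-1];cv2.imwrite('pics/s2c.png',cv2.resize(i,(800,600),interpolation=cv2.INTER_CUBIC))"
```

```text
time: 5.32
eef_pos: [0.5599, 0.1597, 0.2625]
tcp_rot: [0.57, 0.821, -0.0, -0.001]
contact_force: [0.6, -1.1, -1.8]
opening: 0.119
finger_force: 58.6
rows [-33.96 -15.32  -0.74] twist None yaw_y 20.44 t 5.325
```

View pics/s2c.png

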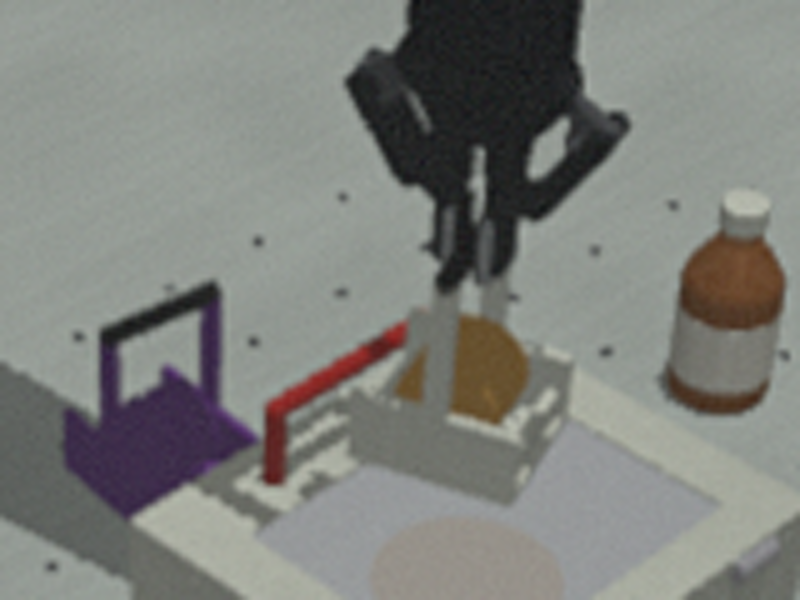

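The carrier is lifted, upright and clear of the closed lid. Carrying it to the mat.

```bash
python3 -m pendant '[{"dx":-1,"dy":-0.4,"dz":-1,"twist":0},{"dx":-4,"dy":-1.8,"dz":-2,"twist":0},{"dx":-8,"dy":-3.6,"dz":-2,"twist":0},{"dx":-12,"dy":-5.4,"dz":-2,"twist":0},{"dx":-16,"dy":-7.2,"dz":-2,"twist":0},{"dx":-20,"dy":-9,"dz":-2,"twist":0},{"dx":-24,"dy":-10.8,"dz":-2,"twist":0},{"dx":-28,"dy":-12.6,"dz":-2,"twist":0},{"dx":-32,"dy":-14.4,"dz":-1,"twist":0},{"dx":-34,"dy":-15.3,"dz":0,"twist":0}]' && python3 -m pendant '[{"dx":0,"dy":0,"dz":2,"twist":0},{"dx":0,"dy":0,"dz":4,"twist":0},{"dx":0,"dy":0,"dz":6,"twist":0},{"dx":0,"dy":0,"dz":8,"twist":0},{"dx":0,"dy":0,"dz":10,"twist":0},{"dx":0,"dy":0,"dz":11.5,"twist":0},{"dx":0,"dy":0,"dz":12.5,"twist":0},{"dx":0,"dy":0,"dz":13,"twist":0},{"dx":0,"dy":0,"dz":13,"twist":0},{"dx":0,"dy":0,"dz":13,"twist":0}]'; python3 -c "
from h import *
go([.535,-.212,.1039])"
```

```text
time: 6.62
eef_pos: [0.5352, -0.2148, 0.2636]
tcp_rot: [0.571, 0.821, -0.0, 0.0]
contact_force: [0.1, 0.8, -2.3]
opening: 0.118
finger_force: 58.6
time: 7.88
eef_pos: [0.5362, -0.2126, 0.1342]
tcp_rot: [0.57, 0.821, 0.0, 0.001]
contact_force: [0.3, 0.5, -3.1]
opening: 0.112
finger_force: 58.5
rows [ 0.1  -0.09  3.03] twist None yaw_y 20.44 t 7.875
```

```bash
python3 -m pendant '[{"dx":0,"dy":0,"dz":1,"twist":0},{"dx":0,"dy":0,"dz":1.8,"twist":0},{"dx":0,"dy":0,"dz":2.3,"twist":0},{"dx":0,"dy":0,"dz":2.6,"twist":0},{"dx":0,"dy":0,"dz":2.8,"twist":0},{"dx":0,"dy":0,"dz":3,"twist":0},{"dx":0,"dy":0,"dz":3.1,"twist":0},{"dx":0,"dy":0,"dz":3.2,"twist":0},{"dx":0,"dy":0,"dz":3.2,"twist":0}]'; python3 -c "
from h import *
c=shot('scene','s3');i=c['img'][210:390,130:370,::-1];cv2.imwrite('pics/s3c.png',cv2.resize(i,(800,600),interpolation=cv2.INTER_CUBIC))"
```

```text
time: 9.0
eef_pos: [0.5362, -0.213, 0.1045]
tcp_rot: [0.57, 0.822, -0.001, 0.0]
contact_force: [-5.9, 2.1, 10.3]
opening: 0.115
finger_force: 59.8
```

View pics/s3c.png

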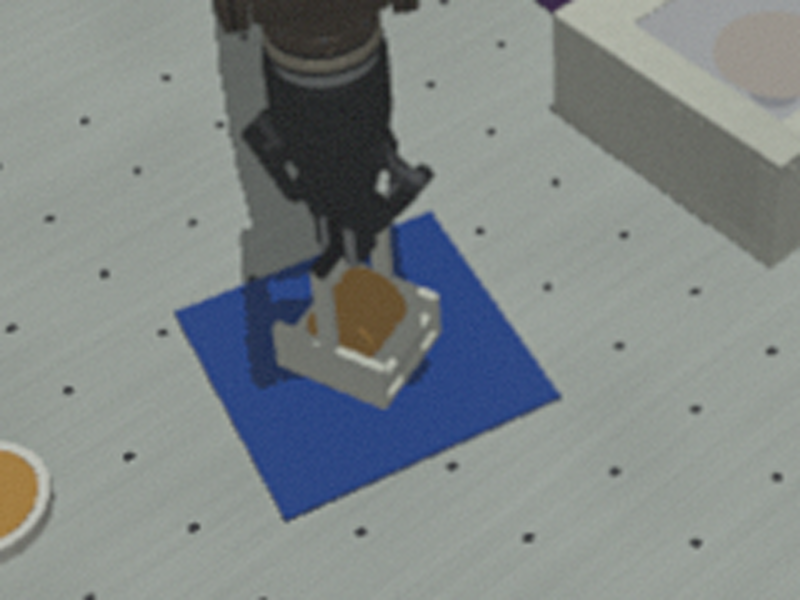

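The carrier is in contact with the mat (10 N), well inside its edges. Releasing.

```bash
python3 -m pendant '[{"dx":0,"dy":0,"dz":-0.1,"twist":0},{"dx":0,"dy":0,"dz":-0.1,"twist":0},{"dx":0,"dy":0,"dz":-0.1,"twist":0},{"dx":0,"dy":0,"dz":-0.1,"twist":0},{"dx":0,"dy":0,"dz":-0.1,"twist":0},{"dx":0,"dy":0,"dz":-0.1,"twist":0},{"dx":0,"dy":0,"dz":-0.1,"twist":0},{"dx":0,"dy":0,"dz":-0.1,"twist":0}]' 100; python3 -m pendant '[{"dx":0,"dy":0,"dz":-2,"twist":0},{"dx":0,"dy":0,"dz":-5,"twist":0},{"dx":0,"dy":0,"dz":-9,"twist":0},{"dx":0,"dy":0,"dz":-14,"twist":0},{"dx":0,"dy":0,"dz":-18,"twist":0},{"dx":0,"dy":0,"dz":-18,"twist":0}]'; python3 -c "
from h import *
c=shot('scene','s4');i=c['img'][150:390,130:450,::-1];cv2.imwrite('pics/s4c.png',cv2.resize(i,(800,600),interpolation=cv2.INTER_CUBIC))
c=shot('top','t4')
v,u=np.mgrid[262:296,215:285];g=c['img'][v,u].reshape(-1,3).astype(int);uv=np.c_[u.ravel(),v.ravel()]
k=(g[:,0]>1.7*g[:,1])&(g[:,0]>70);m=atz(c,uv[k],.1485);print(k.sum(),m.min(0),m.max(0),np.median(m,0))
w=np.polyfit(m[:,1],m[:,0],1);print(w)
s=c
print('corners',atz(c,[[205,208],[299,207],[300,291],[204,291]],.1035)[:,:2].mean(0))
go([.466,.18,.24],0)"
```

```text
time: 10.05
eef_pos: [0.5357, -0.2123, 0.1023]
tcp_rot: [0.57, 0.821, 0.0, -0.0]
contact_force: [-0.1, 0.3, -0.7]
opening: 1.0
finger_force: 0.0
time: 10.8
eef_pos: [0.5376, -0.2134, 0.2892]
tcp_rot: [0.57, 0.821, 0.0, 0.006]
contact_force: [-0.6, 0.1, -0.2]
opening: 0.999
finger_force: 0.0
145 [0.43325209 0.12052768 0.1485    ] [0.4726226 0.2400638 0.1485   ] [0.46717696 0.17906706 0.1485    ]
[0.02672092 0.46139138]
corners [0.55333904 0.18219334]
rows [39.19  7.17  4.29] twist 20.44501723271054 yaw_y 20.45 t 10.9
```

View pics/s4c.png

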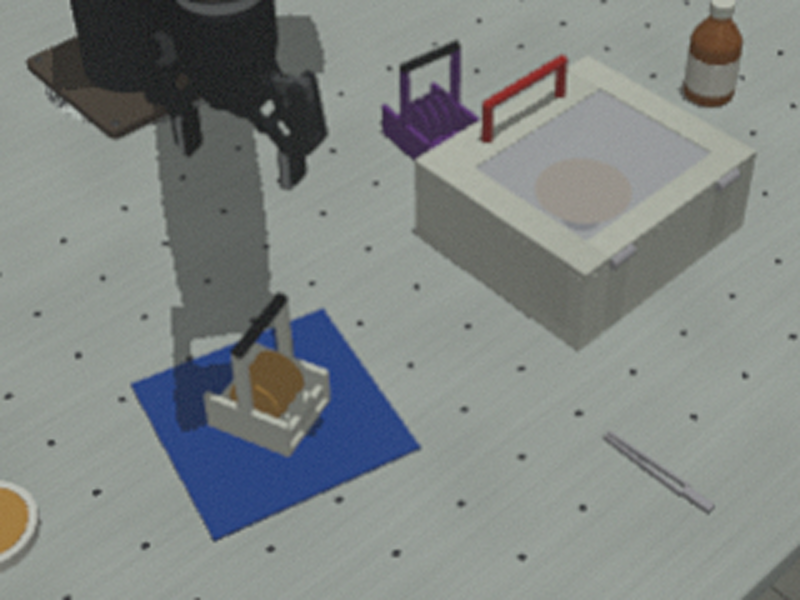

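The carrier stands upright on the mat, let go, around crop (270, 400). The lid is shut and the red bar at crop (525, 95) is free. Moving over the bar.

```bash
python3 -m pendant '[{"dx":4,"dy":0.7,"dz":0,"twist":3},{"dx":9,"dy":1.6,"dz":0,"twist":6},{"dx":14.5,"dy":2.6,"dz":0,"twist":9},{"dx":20,"dy":3.6,"dz":0,"twist":12},{"dx":25.5,"dy":4.6,"dz":0,"twist":15},{"dx":31,"dy":5.6,"dz":1,"twist":18},{"dx":36,"dy":6.6,"dz":3,"twist":20},{"dx":39.2,"dy":7.2,"dz":4.3,"twist":20.4},{"dx":39.2,"dy":7.2,"dz":4.3,"twist":20.4},{"dx":39.2,"dy":7.2,"dz":4.3,"twist":20.4}]'; python3 -c "
from h import *
go([.467,.18,.1295],0.3)"
```

```text
time: 12.15
eef_pos: [0.466, 0.1796, 0.2386]
tcp_rot: [0.707, 0.707, -0.001, -0.0]
contact_force: [0.2, -0.6, -0.0]
opening: 1.0
finger_force: 0.0
rows [ 0.04  0.12 10.91] twist -0.2464123962090241 yaw_y 0.05 t 12.15
```

```bash
python3 -m pendant '[{"dx":0,"dy":0.1,"dz":3,"twist":0},{"dx":0,"dy":0.1,"dz":6,"twist":0},{"dx":0,"dy":0.1,"dz":9,"twist":0},{"dx":0,"dy":0.1,"dz":11,"twist":0},{"dx":0,"dy":0.1,"dz":11,"twist":0}]'; python3 -m pendant '[{"dx":0,"dy":0,"dz":0,"twist":0},{"dx":0,"dy":0,"dz":0,"twist":0},{"dx":0,"dy":0,"dz":0,"twist":0},{"dx":0,"dy":0,"dz":0,"twist":0},{"dx":0,"dy":0,"dz":0,"twist":0},{"dx":0,"dy":0,"dz":0,"twist":0},{"dx":0,"dy":0,"dz":0,"twist":0},{"dx":0,"dy":0,"dz":0,"twist":0}]' 0 50; python3 -c "
from h import *
import math
r=math.hypot(202,53);a=math.atan2(53,202)
for d in range(0,50,5):
    t=a+math.radians(d);print(d,round((202-r*math.cos(t))/10,2),round((53-r*math.sin(t))/10,2))"
```

```text
time: 12.78
eef_pos: [0.4665, 0.1787, 0.1279]
tcp_rot: [0.708, 0.707, -0.002, -0.001]
contact_force: [0.1, 0.4, 0.6]
opening: 1.009
finger_force: 0.0
time: 13.78
eef_pos: [0.4669, 0.1803, 0.1295]
tcp_rot: [0.707, 0.707, -0.0, -0.0]
contact_force: [-4.6, 0.1, 5.2]
opening: 0.118
finger_force: 48.9
0 0.0 0.0
5 0.54 -1.74
10 1.23 -3.43
15 2.06 -5.05
20 3.03 -6.59
25 4.13 -8.04
30 5.36 -9.39
35 6.69 -10.63
40 8.13 -11.74
45 9.66 -12.73
```

```bash
python3 -m pendant '[{"dx":0,"dy":0.25,"dz":-0.9,"twist":0},{"dx":0,"dy":0.55,"dz":-1.75,"twist":0},{"dx":0,"dy":0.85,"dz":-2.6,"twist":0},{"dx":0,"dy":1.25,"dz":-3.45,"twist":0},{"dx":0,"dy":1.6,"dz":-4.25,"twist":0},{"dx":0,"dy":2.05,"dz":-5.05,"twist":0},{"dx":0,"dy":2.55,"dz":-5.8,"twist":0},{"dx":0,"dy":3,"dz":-6.6,"twist":0},{"dx":0,"dy":3.6,"dz":-7.3,"twist":0},{"dx":0,"dy":4.1,"dz":-8,"twist":0}]'; python3 -m pendant '[{"dx":0,"dy":0.6,"dz":-0.7,"twist":0},{"dx":0,"dy":1.25,"dz":-1.4,"twist":0},{"dx":0,"dy":1.9,"dz":-2,"twist":0},{"dx":0,"dy":2.6,"dz":-2.65,"twist":0},{"dx":0,"dy":3.3,"dz":-3.2,"twist":0},{"dx":0,"dy":4,"dz":-3.75,"twist":0},{"dx":0,"dy":4.8,"dz":-4.25,"twist":0},{"dx":0,"dy":5.55,"dz":-4.75,"twist":0},{"dx":0,"dy":5.55,"dz":-4.75,"twist":0},{"dx":0,"dy":5.55,"dz":-4.75,"twist":0}]'; python3 -c "
from h import *
p=ctrl.get_state()['eef_pos'];print(p)
c=shot('scene','s5');i=c['img'][60:330,130:490,::-1];cv2.imwrite('pics/s5c.png',cv2.resize(i,(800,600),interpolation=cv2.INTER_CUBIC))"
```

```text
time: 15.02
eef_pos: [0.5061, 0.181, 0.2101]
tcp_rot: [0.707, 0.707, -0.002, -0.003]
contact_force: [-9.6, 4.2, 0.6]
opening: 0.119
finger_force: 48.6
time: 16.27
eef_pos: [0.5632, 0.1822, 0.2615]
tcp_rot: [0.707, 0.708, 0.001, -0.002]
contact_force: [-10.2, 4.7, 8.3]
opening: 0.12
finger_force: 49.4
[0.56324523 0.1822323  0.26148423]
```

View pics/s5c.png

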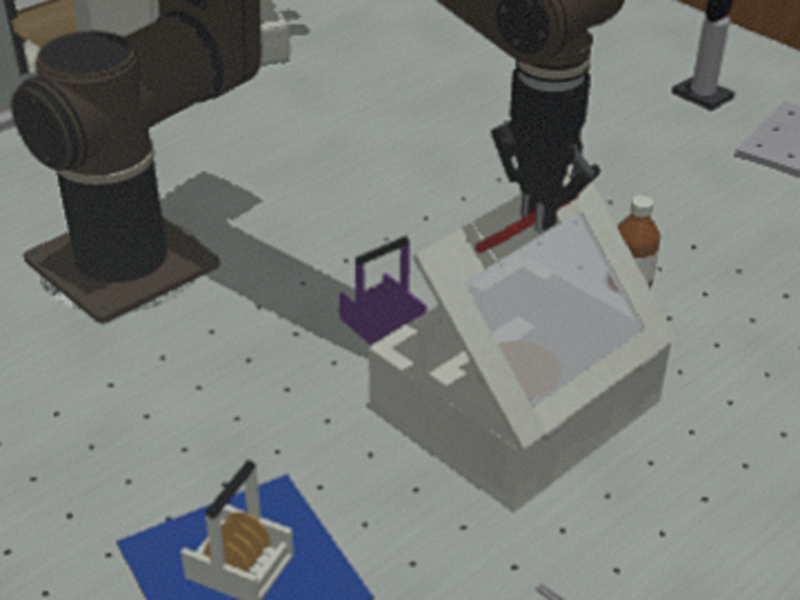

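The lid is open and held, with its front edge at crop (430, 260) and its hinge edge at (530, 440). The carrier still stands on the mat. I'll let it settle and measure the lid's angle.

```bash
python3 -m pendant '[{"dx":0,"dy":0,"dz":0,"twist":0},{"dx":0,"dy":0,"dz":0,"twist":0},{"dx":0,"dy":0,"dz":0,"twist":0},{"dx":0,"dy":0,"dz":0,"twist":0},{"dx":0,"dy":0,"dz":0,"twist":0},{"dx":0,"dy":0,"dz":0,"twist":0}]'; python3 -c "
from h import *
c=shot('scene','s6')
a,b=np.array([331,184.]),np.array([364,245.])
P=cloud(c,[a+(b-a)*t for t in np.linspace(0.05,.95,30)])
w=np.polyfit(P[:,0],P[:,2],1);print(np.arctan(-w[0]),P[::6].round(3).tolist())
s=ctrl.get_state();print(s['eef_pos'],s['dq'].round(4))"
```

```text
time: 17.08
eef_pos: [0.5631, 0.1822, 0.2614]
tcp_rot: [0.707, 0.708, 0.001, -0.002]
contact_force: [-9.4, 5.0, 8.1]
opening: 0.12
finger_force: 49.4
0.7807302556701594 [[0.547, 0.073, 0.232], [0.568, 0.073, 0.212], [0.59, 0.071, 0.193], [0.608, 0.074, 0.168], [0.631, 0.073, 0.149]]
[0.56313736 0.18224701 0.26144114] [-0.0012  0.0008 -0.0001  0.0001  0.0002  0.0006]
```

The lid measures 0.78 rad and is steady. Handing in.

```bash
python3 -c "
from plant import ctrl
print(ctrl.sign_off())"
```

```text
the job is handed in; nothing more can be done
None
```

The job is handed in: the white carrier stands upright and let go on the mat, and the gripper is holding the lid steady by its red bar at about 0.78 rad (45°); sign-off returned no verdict.

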